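Press the proud tooling pin home in a hammer form

TASK

One of the six tooling pins in the hammer form has ridden up out of its hole and stands proud of the others. Press that pin gently down with the fingertips until its head sits on the cover board like the other five, then lift the hand clear. Nothing is to be gripped, pulled up or carried: do not touch the other pins or the spare pin standing upside down on the board, and leave the tools lying around the form where they are.

Things in the scene. Friction and masses are not known exactly. Their poses are not given: they have to be found in the camera images.
- form: Hammer form for a sheet-metal rib, bolted to a steel plate (plate top at z = 0.03): plywood block 30 mm, aluminium sheet 2 mm sticking out 20 mm all round, wooden cover board 15 mm; 47 mm tall in all. Rounded outline, 130 mm wide at one end, tapering to 64 mm. Origin on its underside, z up, y along it: the wide end reaches y = +180 mm, the narrow end -172 mm.
- cover_top (a point): Point of the cover board's top straight above the form's origin, same axes. Six tooling pins stand in bushed holes in the cover at (x, y) mm: (-36, 125), (36, 125), (-26, 35), (26, 35), (0, -30), (0, -148); two fixed studs with hex nuts, 22 mm tall, washers 26 mm across, at (0, 80) and (0, -90).
- high_pin_top (a point): Centre of the head's flat top of the pin that stands proud; which hole it is in varies. All six pins are alike: plain steel, knurled head 22 mm across, 10 mm thick, on an upright 10 mm shank that slides in its hole. Home, the head rests on the cover, its top 10 mm above the board; at the start it stands 16 to 24 mm higher than that.
- high_pin (a joint): Height of the proud pin above home, in m: 0 is home, a hard stop, positive is drawn up. It slides stiffly under about 4 N, stays where it is left, and stops dead at home: press slowly, the force jumps there.
- pin_b_top (a point): Centre of the head's flat top of one of the five pins that are home, in one of the other holes; same kind of pin. To be left alone.
- pin_b (a joint): Height of this pin above home, in m; 0 at the start.
- pin_c_top (a point): Centre of the head's flat top of one of the five pins that are home, in one of the other holes; same kind of pin. To be left alone.
- pin_c (a joint): Height of this pin above home, in m; 0 at the start.
- pin_d_top (a point): Centre of the head's flat top of one of the five pins that are home, in one of the other holes; same kind of pin. To be left alone.
- pin_d (a joint): Height of this pin above home, in m; 0 at the start.
- pin_e_top (a point): Centre of the head's flat top of one of the five pins that are home, in one of the other holes; same kind of pin. To be left alone.
- pin_e (a joint): Height of this pin above home, in m; 0 at the start.
- pin_f_top (a point): Centre of the head's flat top of one of the five pins that are home, in one of the other holes; same kind of pin. To be left alone.
- pin_f (a joint): Height of this pin above home, in m; 0 at the start.
- spare_pin: Loose spare pin, same as the others, standing upside down on the cover board near the wide end: head below, shank pointing up, 50 mm tall, 55 g. Origin at the centre of its underside, z up. Leave standing.
- wrench: Loose steel spanner 170 mm long, flat on the plate beside the form, on its -x side; origin at the middle of its underside, x along it.
- screwdriver: Loose screwdriver 210 mm long and 26 mm thick, lying on the plate beside the form, on its +x side; origin at the middle of its underside, x along it.
- wood_block: Loose hardwood block 50 x 90 x 32 mm lying on the plate beside the narrow end of the form; origin at the centre of its underside.
- clamp: Loose locking C-clamp about 300 mm long, 125 mm wide, 24 mm thick, lying on the left (+y) part of the plate; origin on its underside near the pivot, x towards the jaws.
- mallet: Loose mallet, head 74 mm across and 116 mm long with a wooden handle 300 mm long, lying on the right (-y) part of the plate; origin under the head, handle towards its own -x.
- channel: Loose piece of steel channel 50 x 120 x 30 mm on the left (+y) part of the plate, nearer the robot; origin at the centre of its underside.

How it is judged:
By the outcome, as a careful person would: the job done as asked, in the order asked, and still so for the second after the job is handed in, with the robot touching nothing.
It also fails if it takes over 35 s, if anything falls off the work surface, if the arm or the gripper's body presses on something with over 40 N, if the wrist force passes 120 N, or if a joint passes its speed limit or range.

ROBOT

A 6-joint arm with a two-finger parallel gripper is mounted at the origin on the work surface. World frame = base frame: x ahead of the robot, y to its left, z up, the work surface at z = 0. Lengths are in m, angles in rad, forces in N, time in s.
With the tool pointing down it reaches from about 0.35 to 0.775 m from the base axis. Payload 7.3 kg.
Tool frame: the origin (TCP) lies at the very end of the fingers, on their centre line; the grasp point (between the pads) lies 19 mm behind it; z points along the fingers, y is the line along which they close (so a half turn about z gives the same grasp; the last joint's range is limited). The gripper opens to 92 mm and grips with 3 to 60 N. Pads are 19 mm wide; open, the fingers measure 130 mm over their backs; the gripper's body (75 mm by 190 mm) begins 47 mm behind the grasp point.
Start: joints at [-1.403, 0.342, 1.524, -0, 1.275, -0.146], TCP at [0.162, -0.499, 0.227] pointing down, gripper open.
Joint ranges: [-2.53, 2.53], [-0.77, 2.02], [0.04, 2.7], [-1, 4.14], [0.28, 2.66], [-3.11, 3.11]. Speed limits (rad/s): [2.57, 2.57, 3.14, 3.14, 3.14, 3.14].

INTERFACE

Orientations are given as [roll, pitch, yaw] about the fixed x, y, z axes, in that order (R = Rz(yaw) Ry(pitch) Rx(roll)).
In Python, from cell import robot, read_camera, get_calibration gives the robot as it stands. The module is installed in compiled form; this text tells all that it offers.
- The arm moves only by the tool send_rows, never from a script. Its argument "plan" is a list of rows, each a list of 2 entries, a list of its own where there are three numbers: the shift along the tool's x, y, z as a fraction of full scale, then the turn, a rotation vector about the tool's x, y, z as a fraction of full scale. A call has exactly 10 rows; each row shifts and turns the commanded pose from where the row before left it, along the tool's axes as they then stand; what a row does not reach is not made up. Full scale, the value 1, is 0.025 m for a shift and 90 degrees for a turn. A row lasts 1/8 s, in which the tool goes at most 62.5 mm and 10.7 degrees, less where a joint would pass 70% of its speed; a pose out of reach is approached as far as the arm can. A call with a number of a shift or a turn outside -1 to 1 is refused whole. A call with a gripper value outside its range is refused whole. "gripper" is the opening, from -1 (shut) to 1 (fully open), so that 0 is half open, set as the call begins (left out, the last holds). The fingers move at their own pace and stop on an object; "force" is the grip in N (left out, the last holds). Time passes only in rows, so rows that do not move let the fingers close, or fill a call up. It gives the time, the measured TCP pose, the force, the opening and the grip force at its end, in the units of the state.
- robot.observe(): the state, without advancing time (a new reading comes with each control period).
- read_camera(name): name is "scene" or "side" or "wrist"; returns (picture, depth): 420x560x3 uint8, blue, green, red; 420x560 float32, m along the optical axis (not along the pixel's ray), 0 where there is no reading.
- get_calibration(name): a dict with "intrinsics" (3x3 intrinsics, pixels), "rvec" (rotation vector, rad) and "tvec" (3), from world to camera coordinates, as OpenCV has them. Camera axes: x right, y down, z forward; pixel columns grow to the right and rows downward; lengths in m; the calibration is good to about 2 mm. A picture is of the moment at which its call begins: read the wrist's pose just before it. get_calibration takes no time and is no camera call; for the wrist camera it gives the pose at the moment of the call.
- robot.hand_in(): hands the job in; it is judged then, once.
The state is a dict: "time": time; "qpos": joint angles; "qvel": joint speeds; "joint_efforts": joint torques, N m; "tool_pos": TCP position; "tool_rot": TCP orientation; "contact_force": force on the tool from outside, world axes, zero at the start; "torque": the same for the moment, N m; "opening": finger opening in m; "grip_force": force on a finger pad.
Only numpy, scipy, OpenCV 4.12 (cv2) and the standard library are available. Lean on these libraries where they do the work, as an engineer would, in place of code of your own. Each camera call takes 0.05 s, during which the arm holds its last target. There are 200 camera calls.

## Working session

There is one attempt and no reset: what is moved stays moved. The work goes in short steps, Python scripts to look and compute and a tool call to move; the robot and the scene stay as the last step left them, time stands still between calls to the robot, and variables do not carry over. Pictures are saved under pics/ and viewed, at most 10 in all, crops included, and the job is handed in when it is done.

Besides the shell and the picture viewer there is one more tool, called after ">>>" as a command line: name --argument value ..., lists and objects as JSON in quotes. send_rows: Moves the arm, as the interface text tells. Shift numbers are shares of 0.025 m and turn numbers shares of 90 degrees, none past 1 either way. Its arguments: {"type":"object","properties":{"plan":{"type":"array"},"gripper":{"type":"number"},"force":{"type":"number"}},"required":["plan"]}

```bash
mkdir -p pics; cat > h.py <<'E'
import numpy as np, cv2
from cell import robot, read_camera, get_calibration
def grab(name):
    c=get_calibration(name); im,d=read_camera(name)
    np.savez(f'{name}.npz',im=im,d=d,K=c['intrinsics'],r=c['rvec'],t=c['tvec']); return im
def world(name):
    f=np.load(f'{name}.npz'); d=f['d']; K=f['K']; R=cv2.Rodrigues(f['r'])[0]
    v,u=np.mgrid[:d.shape[0],:d.shape[1]]
    P=np.stack([(u-K[0,2])/K[0,0]*d,(v-K[1,2])/K[1,1]*d,d],-1)
    return (P-f['t'].ravel())@R, d, f['im']
E
python3 - <<'E'
from h import *
s=robot.observe(); print({k:np.round(v,3) for k,v in s.items()})
for n in ('scene','side'): cv2.imwrite(f'pics/{n}0.png',grab(n))
E
```

```text
{'time': np.float64(0.0), 'qpos': array([-1.403,  0.343,  1.525, -0.   ,  1.275, -0.146]), 'qvel': array([-0.001, -0.002,  0.   , -0.   , -0.   ,  0.   ]), 'joint_efforts': array([-2.0000e-03, -4.3125e+01, -2.4422e+01,  7.2000e-02,  5.6000e-02,
       -0.0000e+00]), 'tool_pos': array([ 0.162, -0.499,  0.226]), 'tool_rot': array([-3.14 , -0.   ,  0.314]), 'contact_force': array([-0.197, -0.686, -0.244]), 'torque': array([-0.028,  0.018,  0.038]), 'grip_force': np.float64(0.0), 'opening': np.float64(0.092)}
```

View pics/scene0.png

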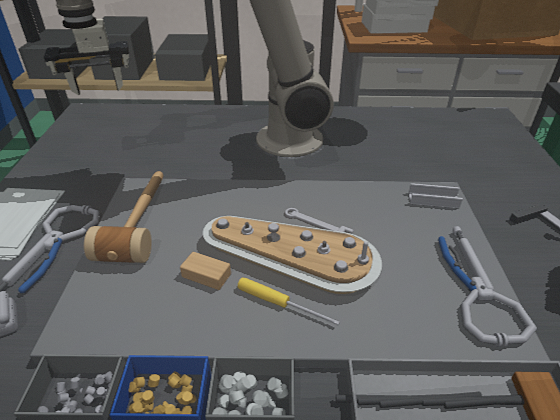

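View pics/side0.png

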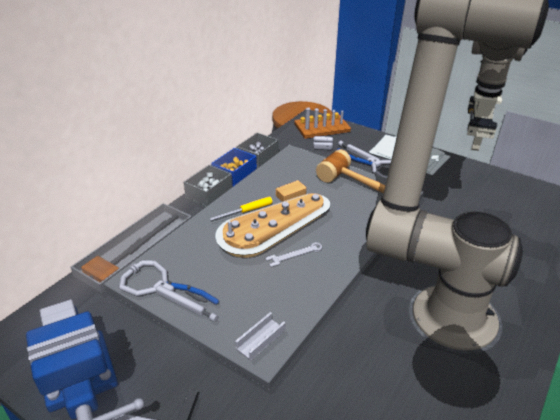

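The scene picture shows the form with its narrow end at the left (~(222,222)). The pin at ~(273,231) stands highest, probably in hole (0,-30), and the spare is upright at ~(364,253). The side view agrees: the proud pin is at ~(285,208). Next I measure with depth.

```bash
python3 - <<'E'
from h import *
W,d,im=world('scene')
sub=W[205:290,200:385]; z=sub[...,2]
m=((z>.06)&(d[205:290,200:385]>0)).astype(np.uint8)
print('z hist',np.histogram(z[m>0],bins=np.arange(.06,.14,.004)))
for lo in (.084,.1):
  n,l,st,c=cv2.connectedComponentsWithStats(((z>lo)&(m>0)).astype(np.uint8))
  for i in range(1,n):
    p=sub[l==i]; 
    if len(p)>2: print(lo,len(p),np.round(c[i]+[200,205],1),'med',np.round(np.median(p,0),4),'max',np.round(p[:,2].max(),4), 'xyzmean top',np.round(p[p[:,2]>p[:,2].max()-.004].mean(0),4))
b=im[205:290,200:385]; cv2.imwrite('pics/crop.png',cv2.resize(b,None,fx=4.3,fy=4.3,interpolation=cv2.INTER_CUBIC))
E
```

```text
z hist (array([2401,  371,  207,  675, 4001,  162,  393,  130,   20,   33,   23,
         38,   53,    6,   12,    8,   16,    1,    0,    0]), array([0.06 , 0.064, 0.068, 0.072, 0.076, 0.08 , 0.084, 0.088, 0.092,
       0.096, 0.1  , 0.104, 0.108, 0.112, 0.116, 0.12 , 0.124, 0.128,
       0.132, 0.136, 0.14 ]))
0.084 57 [222.7 221.7] med [ 0.5151 -0.1481  0.0868] max 0.0892 xyzmean top [ 0.5144 -0.1481  0.087 ]
0.084 65 [247.2 226.7] med [ 0.5346 -0.0934  0.0894] max 0.1003 xyzmean top [ 0.5324 -0.0939  0.0985]
0.084 104 [273.3 228.3] med [ 0.5554 -0.0376  0.1077] max 0.1113 xyzmean top [ 0.5529 -0.037   0.1091]
0.084 64 [306.6 233.5] med [0.5498 0.0322 0.0872] max 0.0898 xyzmean top [0.549  0.0329 0.0874]
0.084 70 [349.6 240.6] med [0.5708 0.1204 0.0868] max 0.09 xyzmean top [0.5689 0.1204 0.0874]
0.084 73 [324.2 245.8] med [0.5912 0.0661 0.0887] max 0.0999 xyzmean top [0.5886 0.0665 0.0985]
0.084 150 [364.  253.3] med [0.6213 0.1412 0.0956] max 0.1295 xyzmean top [0.6183 0.1423 0.1266]
0.084 72 [299.1 249.7] med [0.5995 0.0157 0.0869] max 0.0896 xyzmean top [0.5983 0.016  0.0873]
0.084 78 [341.3 264.1] med [0.6381 0.0972 0.087 ] max 0.0912 xyzmean top [0.6374 0.0971 0.0879]
0.1 89 [273.3 227.3] med [ 0.5556 -0.0376  0.1083] max 0.1113 xyzmean top [ 0.5529 -0.037   0.1091]
0.1 66 [365.  247.5] med [0.6208 0.1414 0.1164] max 0.1295 xyzmean top [0.6183 0.1423 0.1266]
```

View pics/crop.png

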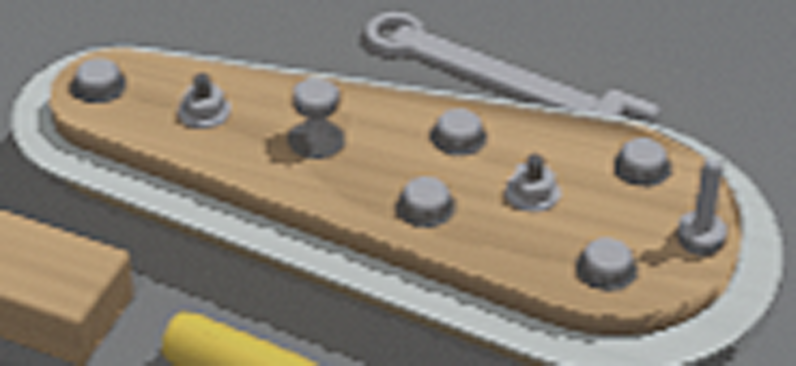

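```bash
cat > fit.py <<'E'
from h import *
from scipy.optimize import least_squares
def fit(name):
    W,d,im=world(name)
    H=np.array([[-36,125],[36,125],[-26,35],[26,35],[0,-148]])/1e3
    # holes on this form: local->world, initial guess
    x0=[.564,-.008,-.335]
    T=lambda p,q:(np.array([[np.cos(p[2]),-np.sin(p[2])],[np.sin(p[2]),np.cos(p[2])]])@np.atleast_2d(q).T).T+p[:2]
    for _ in range(3):
        obs=[]
        for q in T(x0,H):
            m=(d>0)&(np.hypot(*(W[...,:2]-q).transpose(2,0,1))<.016)&(abs(W[...,2]-.087)<.0025)
            p=W[m]; obs.append((p[:,:2].max(0)+p[:,:2].min(0))/2 if len(p)<1 else p[:,:2].mean(0))
        x0=least_squares(lambda p:(T(p,H)-obs).ravel(),x0).x
    q=T(x0,[[0,-.03]])[0]
    m=(d>0)&(np.hypot(*(W[...,:2]-q).transpose(2,0,1))<.018)&(W[...,2]>.08)
    p=W[m]; t=p[p[:,2]>np.percentile(p[:,2],50)]
    print(name,np.round(x0,4),'res mm',np.round((T(x0,H)-obs)*1e3,1).tolist(),'pin from fit',q.round(4),'direct',t.mean(0).round(4),len(p))
    return q
if __name__=='__main__':
    for n in ('scene','side'): q=fit(n)
    s=robot.observe(); from scipy.spatial.transform import Rotation as R
    for n in [q]: print('tool delta',R.from_euler('xyz',s['tool_rot']).as_matrix().T@(np.r_[q,.14]-s['tool_pos']))
E
python3 fit.py
```

```text
scene [ 0.5627 -0.009  -0.3329] res mm [[0.1, 0.5], [-0.0, 0.3], [-0.2, 0.2], [0.3, -0.2], [-0.3, -0.8]] pin from fit [ 0.5529 -0.0373] direct [ 0.5528 -0.0371  0.1091] 111
side [ 0.5589 -0.0047 -0.3367] res mm [[-1.6, 1.2], [1.5, 0.3], [-1.5, 0.0], [2.5, -0.6], [-0.8, -1.0]] pin from fit [ 0.549  -0.0331] direct [ 0.5503 -0.0336  0.1076] 52
tool delta [ 0.51189492 -0.32363047  0.08664495]
```

>>> send_rows --plan '[[[0.5, -0.3, 0], [0, 0, 0]], [[0.98, -0.61, 0], [0, 0, 0]], [[0.98, -0.61, 0], [0, 0, 0]], [[0.98, -0.61, 0], [0, 0, 0]], [[0.98, -0.61, 0], [0, 0, 0]], [[0.98, -0.61, 0], [0, 0, 0]], [[0.98, -0.61, 0], [0, 0, 0]], [[0.98, -0.61, 0], [0, 0, 0]], [[0.98, -0.61, 0], [0, 0, 0]], [[0.98, -0.61, 0], [0, 0, 0]]]' --gripper -1 --force 10

```text
time: 1.35
tool_pos: [0.3396, -0.288, 0.2267]
tool_rot: [-3.141, -0.0, 0.314]
contact_force: [0.8, 0.4, -0.4]
opening: 0.0009
grip_force: 0.0
```

>>> send_rows --plan '[[[0.98, -0.61, 0], [0, 0, 0]], [[0.98, -0.61, 0], [0, 0, 0]], [[0.98, -0.61, 0], [0, 0, 0]], [[0.98, -0.61, 0], [0, 0, 0]], [[0.98, -0.61, 0], [0, 0, 0]], [[0.98, -0.61, 0], [0, 0, 0]], [[0.98, -0.61, 0], [0, 0, 0]], [[0.98, -0.61, 0], [0, 0, 0]], [[0.5, -0.3, 0], [0, 0, 0]], [[0, 0, 0], [0, 0, 0]]]'

```text
time: 2.6
tool_pos: [0.4973, -0.1015, 0.2265]
tool_rot: [-3.141, 0.001, 0.316]
contact_force: [-0.5, -0.3, -0.2]
opening: 0.0001
grip_force: 0.0
```

```bash
python3 - <<'E'
from h import *
cv2.imwrite('pics/w0.png',grab('wrist'))
s=robot.observe(); from scipy.spatial.transform import Rotation as R
print(s['time'],s['tool_pos'],s['tool_rot'],s['opening'],R.from_euler('xyz',s['tool_rot']).as_matrix().T@(np.array([.5515,-.0355,.13])-s['tool_pos']))
import fit; fit.fit('wrist')
E
```

```text
2.65 [ 0.49695741 -0.10208367  0.22655063] [-3.14157630e+00  7.60334870e-04  3.14668529e-01] 0.000644582836822135 [ 0.07254561 -0.04643177  0.09649626]Traceback (most recent call last):
  File "<stdin>", line 5, in <module>
  File "fit.py", line 13, in fit
    p=W[m]; obs.append((p[:,:2].max(0)+p[:,:2].min(0))/2 if len(p)<1 else p[:,:2].mean(0))
                        ~~~~~~~~~~~^^^
    return umr_maximum(a, axis, None, out, keepdims, initial, where)
ValueError: zero-size array to reduction operation maximum which has no identity
```

View pics/w0.png

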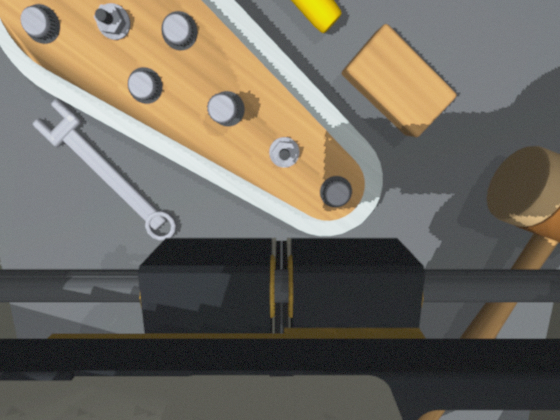

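The wrist view shows the proud pin's head at ~(225,108), larger than its neighbours, with a stud at (285,153), the end pin at (337,192) and other home pins at (145,85) and (179,30). The shut fingertips are at ~(282,285).

```bash
python3 - <<'E'
from h import *
from scipy.spatial.transform import Rotation as R
W,d,im=world('wrist')
for u,v in ((225,108),(145,85),(179,30),(337,192)):
    p=W[v-24:v+25,u-24:u+25].reshape(-1,3); t=p[(p[:,2]>p[:,2].max()-.004)]
    print(u,v,np.median(t,0).round(4),((t.max(0)+t.min(0))/2).round(4),len(t))
    if u==225: q=(t.max(0)+t.min(0))[:2]/2
s=robot.observe()
for x in (q,): print(R.from_euler('xyz',s['tool_rot']).as_matrix().T@(np.r_[x,.125]-s['tool_pos']))
E
```

```text
225 108 [ 0.5612 -0.0808  0.3848] [ 0.5612 -0.0808  0.3848] 10
145 85 [ 0.5612 -0.0808  0.3848] [ 0.5612 -0.0808  0.3848] 11
179 30 [ 0.5612 -0.0808  0.3848] [ 0.5612 -0.0808  0.3848] 8
337 192 [ 0.5612 -0.0808  0.3848] [ 0.5612 -0.0808  0.3848] 9
[ 0.06772875 -0.00033205  0.10149917]
```

Those points are missing depth readings (d = 0), so I filter them out.

```bash
python3 - <<'E'
from h import *
from scipy.spatial.transform import Rotation as R
W,d,im=world('wrist')
for u,v in ((225,108),(145,85),(179,30),(337,192)):
    sl=np.s_[v-24:v+25,u-24:u+25]; p=W[sl][d[sl]>0]; t=p[(p[:,2]>np.percentile(p[:,2],98)-.004)]
    c=(t.max(0)+t.min(0))/2
    print(u,v,np.median(t,0).round(4),c.round(4),len(t))
    if u==225: q=c[:2]
s=robot.observe()
print(R.from_euler('xyz',s['tool_rot']).as_matrix().T@(np.r_[q,.125]-s['tool_pos']))
E
```

```text
225 108 [ 0.5522 -0.0368  0.1087] [ 0.552  -0.0363  0.1086] 694
145 85 [0.5487 0.0327 0.087 ] [0.5486 0.0335 0.0866] 640
179 30 [0.5974 0.0159 0.087 ] [0.5978 0.0163 0.0871] 707
337 192 [ 0.5139 -0.1474  0.087 ] [ 0.5136 -0.1479  0.0868] 514
[ 0.07278688 -0.04553156  0.10149606]
```

>>> send_rows --plan '[[[0.97, -0.6, 0], [0, 0, 0]], [[0.97, -0.6, 0], [0, 0, 0]], [[0.97, -0.61, 0], [0, 0, 0]], [[0, 0, 0], [0, 0, 0]], [[0, 0, 1], [0, 0, 0]], [[0, 0, 1], [0, 0, 0]], [[0, 0, 1], [0, 0, 0]], [[0, 0, 0.6], [0, 0, 0]], [[0, 0, 0.2], [0, 0, 0]], [[0, 0, 0], [0, 0, 0]]]'

```text
time: 3.9
tool_pos: [0.5527, -0.0372, 0.1321]
tool_rot: [3.141, -0.0, 0.313]
contact_force: [-0.4, 0.8, -0.4]
opening: 0.0004
grip_force: 0.0
```

>>> send_rows --plan '[[[0, 0, 0.6], [0, 0, 0]], [[0, 0, 0.2], [0, 0, 0]], [[0, 0, 0.08], [0, 0, 0]], [[0, 0, 0.08], [0, 0, 0]], [[0, 0, 0.08], [0, 0, 0]], [[0, 0, 0.08], [0, 0, 0]], [[0, 0, 0.08], [0, 0, 0]], [[0, 0, 0.08], [0, 0, 0]], [[0, 0, 0.08], [0, 0, 0]], [[0, 0, 0], [0, 0, 0]]]'

```text
time: 5.15
tool_pos: [0.5529, -0.0368, 0.0974]
tool_rot: [3.141, -0.0, 0.314]
contact_force: [0.1, 0.6, 0.4]
opening: 0.0004
grip_force: 0.0
```

>>> send_rows --plan '[[[0, 0, 0.04], [0, 0, 0]], [[0, 0, 0.04], [0, 0, 0]], [[0, 0, 0.04], [0, 0, 0]], [[0, 0, 0.04], [0, 0, 0]], [[0, 0, 0.04], [0, 0, 0]], [[0, 0, 0.04], [0, 0, 0]], [[0, 0, 0.04], [0, 0, 0]], [[0, 0, 0.02], [0, 0, 0]], [[0, 0, 0.02], [0, 0, 0]], [[0, 0, 0.02], [0, 0, 0]]]'

```text
time: 6.4
tool_pos: [0.5528, -0.0368, 0.0893]
tool_rot: [3.141, -0.0, 0.314]
contact_force: [2.9, -0.7, 2.9]
opening: 0.0006
grip_force: 1.8
```

```bash
python3 - <<'E'
from h import *
im=grab('scene'); cv2.imwrite('pics/c1.png',cv2.resize(im[190:290,200:385],None,fx=4.3,fy=4.3,interpolation=cv2.INTER_CUBIC))
s=robot.observe(); print(s['tool_pos'],s['contact_force'])
E
```

```text
[ 0.55271664 -0.03678077  0.08919146] [ 1.53850883 -1.7049369   3.68962263]
```

View pics/c1.png

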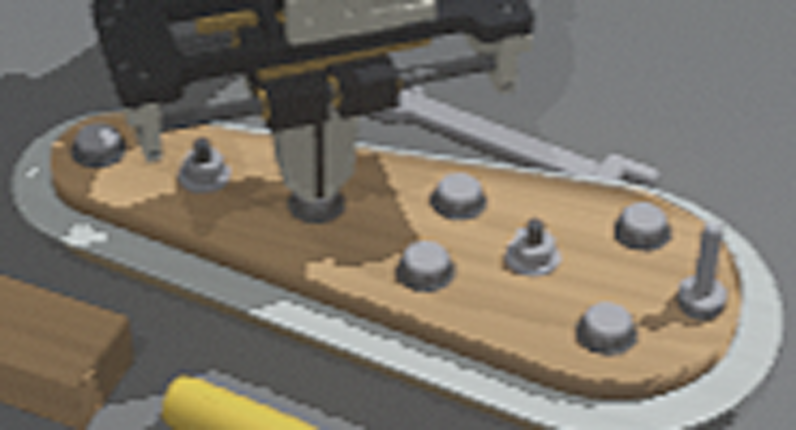

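The fingertips sit on the proud pin's head at ~(317,200), which is almost down. The light end piece of the gripper at ~(150,135) looks close to the end pin, so I check its height.

```bash
python3 - <<'E'
from h import *
W,d,im=world('scene')
for u,v in ((150,135),(152,152),(145,115),(505,75)): print(W[int(190+v/4.3),int(200+u/4.3)].round(3))
E
```

```text
[ 0.613 -0.108  0.172]
[ 0.612 -0.107  0.161]
[ 0.615 -0.109  0.186]
[0.563 0.049 0.168]
```

>>> send_rows --plan '[[[0, 0, 0.02], [0, 0, 0]], [[0, 0, 0.02], [0, 0, 0]], [[0, 0, 0.02], [0, 0, 0]], [[0, 0, 0.02], [0, 0, 0]], [[0, 0, 0], [0, 0, 0]], [[0, 0, 0], [0, 0, 0]], [[0, 0, 0], [0, 0, 0]], [[0, 0, 0], [0, 0, 0]], [[0, 0, 0], [0, 0, 0]], [[0, 0, 0], [0, 0, 0]]]'

```text
time: 7.7
tool_pos: [0.5526, -0.0367, 0.0872]
tool_rot: [3.142, 0.0, 0.314]
contact_force: [2.4, -0.6, 5.9]
opening: 0.0006
grip_force: 2.5
```

That piece is high up (z ≥ 0.16), so it is clear. I keep pressing in 0.5 mm steps until the force jumps.

>>> send_rows --plan '[[[0, 0, 0.02], [0, 0, 0]], [[0, 0, 0], [0, 0, 0]], [[0, 0, 0.02], [0, 0, 0]], [[0, 0, 0], [0, 0, 0]], [[0, 0, 0], [0, 0, 0]], [[0, 0, 0], [0, 0, 0]], [[0, 0, 0], [0, 0, 0]], [[0, 0, 0], [0, 0, 0]], [[0, 0, 0], [0, 0, 0]], [[0, 0, 0], [0, 0, 0]]]'

```text
time: 8.95
tool_pos: [0.5526, -0.0367, 0.0872]
tool_rot: [3.141, -0.0, 0.314]
contact_force: [0.3, -1.7, 12.4]
opening: 0.0004
grip_force: 6.0
```

The force has jumped to 12 N with no further travel, so the pin is home. I lift straight up.

>>> send_rows --plan '[[[0, 0, -0.1], [0, 0, 0]], [[0, 0, -0.3], [0, 0, 0]], [[0, 0, -0.8], [0, 0, 0]], [[0, 0, -1], [0, 0, 0]], [[0, 0, -1], [0, 0, 0]], [[0, 0, -1], [0, 0, 0]], [[0, 0, -0.5], [0, 0, 0]], [[-1, 0, -0.5], [0, 0, 0]], [[-1, 0, 0], [0, 0, 0]], [[-1, 0, 0], [0, 0, 0]]]'

```text
time: 10.2
tool_pos: [0.48, -0.0599, 0.2156]
tool_rot: [-3.141, 0.001, 0.314]
contact_force: [-0.3, 0.1, -0.6]
opening: 0.0006
grip_force: 0.0
```

>>> send_rows --plan '[[[-0.5, 0, 0], [0, 0, 0]], [[0, 0, 0], [0, 0, 0]], [[0, 0, 0], [0, 0, 0]], [[0, 0, 0], [0, 0, 0]], [[0, 0, 0], [0, 0, 0]], [[0, 0, 0], [0, 0, 0]], [[0, 0, 0], [0, 0, 0]], [[0, 0, 0], [0, 0, 0]], [[0, 0, 0], [0, 0, 0]], [[0, 0, 0], [0, 0, 0]]]'

```text
time: 11.45
tool_pos: [0.4694, -0.0638, 0.2162]
tool_rot: [3.141, -0.0, 0.314]
contact_force: [-0.4, 0.1, 1.0]
opening: 0.0004
grip_force: 0.0
```

```bash
python3 - <<'E'
from h import *
im=grab('wrist'); cv2.imwrite('pics/w1.png',im)
im=grab('scene'); cv2.imwrite('pics/c2.png',cv2.resize(im[190:290,200:385],None,fx=4.3,fy=4.3,interpolation=cv2.INTER_CUBIC))
W,d,_=world('wrist')
for q in ((.552,-.0366),(.5488,.033),(.5976,.016)):
    m=(d>0)&(np.hypot(W[...,0]-q[0],W[...,1]-q[1])<.007)&(W[...,2]<.15); print(q,m.sum(),np.median(W[m][:,2]).round(4) if m.any() else '')
s=robot.observe(); print(s['time'],s['tool_pos'],s['contact_force'])
E
```

```text
(0.552, -0.0366) 268 0.0872
(0.5488, 0.033) 279 0.0871
(0.5976, 0.016) 203 0.0871
11.55 [ 0.46935982 -0.06375889  0.21620037] [ 0.55153136 -0.17137348  0.3142676 ]
```

View pics/c2.png

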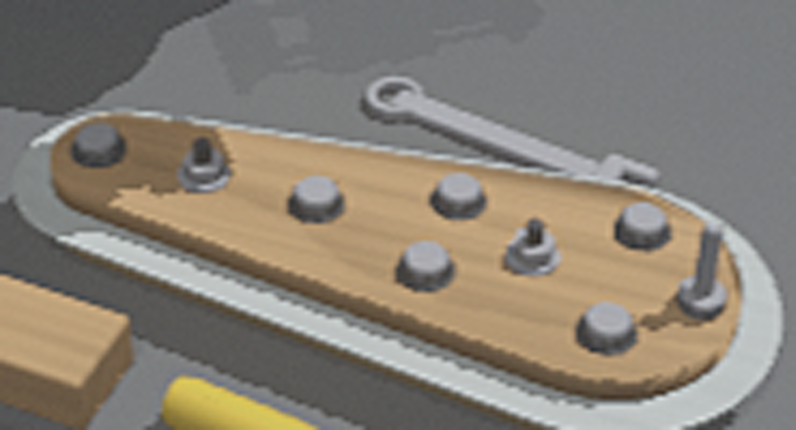

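The pressed pin at ~(317,198) now sits level with the others (0.0872 against 0.0871). The spare still stands at ~(705,270), and the hand is clear.

```bash
python3 -c "
from cell import robot
print(robot.hand_in())"
```

```text
the job is handed in; nothing more can be done
None
```

The proud pin, in hole (0, -30), is pressed home level with two neighbouring pins (head tops at 0.0872 m against 0.0871 m), the hand is clear, the spare pin still stands, and the job was handed in at about 11.6 s.

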